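# Unhook the round dip basket and stand it in the tray

## Task

Take the round dip basket off its barbed hook - raise it, tip it so that its cup swings out past the hook's tip, and back it off over the barb - then set it down gently, standing upright, in the steel tray. Leave the oblong basket hanging on its own hook.

Things in the scene. Friction and masses are not known exactly. Their poses are not given: they have to be found in the camera images.
- round_basket: Basket to move (mm, 90-180 g), white plastic. Round cup 52 dia, 36 tall; on its centre line a web plate up to z 66, rectangular hole z 66-108 (36 wide), loop top bar 108-116, flat grip tab 116-184, 30 wide (y), 10 thick (x); web and loop 6 thick, loop 48 wide. Origin: centre of cup's underside, z up, x through the hole. Hangs by the loop's top bar, underside 28 above bench, x along the hook's x.
- hook: Fixed steel hook stand with the round basket (mm). Origin on bench below the hanging place; x: the way the hook points, away from robot within 20 deg; z up. Post x -62 to -50, 136 high. Bar z 130-136, 8 wide, out to x 36; tip x 30-36 straight up to z 176, barb 3.5 back at its top. Basket comes off raised 18, tipped 40 deg, cup to +x, tab to -x: hole out to the bend, then up over the tip.
- tray: Shallow open steel tray, fixed (mm): 160 (its x) by 140 (its y), rim 18 high, walls and floor 3 thick. Origin: centre of its underside on the bench; z up. It lies between the two hook stands.
- oblong_basket: The other basket, to be left alone: same white plastic, sizes (mm), handle and axes as the round one, but its cup is a rectangular box, 50 (x) by 90 (y), 36 tall. Hangs in the same way on a second, identical stand on the other side of the tray. Origin: centre of the cup's underside.

How it is judged:
On the way:
1. the round basket is held in the gripper, clear of its hook (distance between round_basket and hook above 0.15 m and contact force between round_basket and hook below 0.05 N and contact force between the fingers and round_basket above 1 N), for 0.2 s.
At the end, for the whole second after the job is handed in: The round basket stands at rest and released inside the tray: cup underside within 7 mm of the tray's floor, upright within 10 degrees, its centre within 58 mm of the tray's centre along the tray's x and 48 mm along its y. The oblong basket still hangs on its hook, within 30 mm of where it was (x of round_basket in the frame of tray between -0.058 and 0.058 m and y of round_basket in the frame of tray between -0.048 and 0.048 m and z of round_basket in the frame of tray between -0.002 and 0.01 m and angle between round_basket's own z axis and vertical below 0.175 rad and linear speed of round_basket below 0.02 m/s and distance of oblong_basket from where it was at the start of the episode below 0.03 m); the robot touches nothing.
It fails at once if the oblong basket is shifted by more than 30 mm (distance of oblong_basket from where it was at the start of the episode above 0.03 m).
It fails at once if the round basket is dropped or flung (moves faster than 0.7 m/s, a fall of 25 mm, out of the gripper) (linear speed of round_basket above 0.7 m/s and contact force between the fingers and round_basket below 0.1 N).
It also fails if it takes over 40 s, if anything falls off the work surface, if the arm or the gripper's body presses on something with over 40 N, if the wrist force passes 120 N, or if a joint passes its speed limit or range.

## Robot

A 6-joint arm with a two-finger parallel gripper is mounted at the origin on the work surface. World frame = base frame: x ahead of the robot, y to its left, z up, the work surface at z = 0. Lengths are in m, angles in rad, forces in N, time in s.
With the tool pointing down it reaches from about 0.325 to 0.75 m from the base axis. Payload 7.6 kg.
Tool frame: the origin (TCP) lies at the very end of the fingers, on their centre line; the grasp point (between the pads) lies 19 mm behind it (ctrl.grip_point_offset is the distance from the TCP to the grasp point, in m); x points along the fingers, z is the direction in which the jaws open and shut, and the axes are right-handed (so a half turn about x gives the same grasp; the last joint's range is limited). The gripper opens to 85 mm and grips with 20 to 120 N. Pads are 22 mm wide; open, the fingers measure 114 mm over their backs; the gripper's body (76 mm by 85 mm) begins 54 mm behind the grasp point. The pads swing forward as they close: fully open they stand 13 mm farther back than shut.
Start: joints at [-1.377, 0.052, 1.401, -0, 1.689, -0.07], TCP at [0.137, -0.507, 0.231] pointing down, gripper open.
Joint ranges: [-2.9, 2.9], [-0.91, 2.17], [0.12, 2.37], [-1.06, 4.2], [0.26, 2.73], [-2.93, 2.93]. Speed limits (rad/s): [2.57, 2.57, 3.01, 3.14, 3.14, 3.14].

## Interface

Orientations are given as a rotation vector (axis times angle).
In Python, from plant import ctrl gives the robot as it stands.
- The arm moves only by the tool drive_tool, never from a script. Its argument "deltas" is one flat list of numbers, 5 for each row, row after row: the closure, from 0 (fully open) to 1 (shut), then the shift along the world's x, y, z in cm, then the turn about the world's z in degrees. In form: [grip, tx, ty, tz, turn, grip, tx, ty, tz, turn, ...]. A call has 1 to 20 rows; each row shifts and turns the pose as measured when the row begins; what a row does not reach is not made up. A row lasts 1/8 s, in which the tool goes at most 62.5 mm and 10.7 degrees, less where a joint would pass 70% of its speed; a pose out of reach is approached as far as the arm can. A call is refused whole if a number of a shift passes 6.25 or a number of a turn 10.7, either way. A call with a gripper value outside its range is refused whole. The fingers move at their own pace and stop on an object; "newtons" is the grip in N (left out, the last holds). Time passes only in rows, so rows that do not move let the fingers close. It gives the time, the measured TCP pose, the force and the opening at its end, in the units of the state.
- ctrl.get_state(): the state, without advancing time (a new reading comes with each control period).
- ctrl.get_image(name): name is "side" or "top"; returns (picture, depth): 480x640x3 uint8, red, green, blue; 480x640 float32, m along the optical axis (not along the pixel's ray), 0 where there is no reading.
- ctrl.camera_info(name): a dict with "vertical_fov" (degrees; the focal length in pixels is half the picture's height over the tangent of half this angle, whatever the lens; pixels are square), "cx", "cy" (the principal point, pixels), "k1" (the pictures are not rectified: a ray, as slopes to the right and down, at radius r is drawn at 1 + k1 r^2 times it, then the intrinsics apply), "R" (3x3) and "t" (3): a world point X has camera coordinates R X + t. Camera axes: x right, y down, z forward; pixel columns grow to the right and rows downward; lengths in m; the calibration is good to about 2 mm. A picture is of the moment at which its call begins. camera_info takes no time and is no camera call.
- ctrl.finish_job(): hands the job in, once; it reports no verdict.
Trained networks look in the newest picture that a camera, given by its name, has taken for a name from the list of things; names that differ only in an ending like _2 or _b are one class to them, and where a whole thing is asked for, a point or a joint stands for the part that bears it (a point fixed in the world has none). Each returns a list of dicts, best first, with "p" (0 to 1); they miss things now and then, are a little off and sometimes report something else, mostly with a low value. They report only what shows in the picture. A call takes as long as a camera call.
- ctrl.find_in(camera, thing): "bbox" ([left, top, right, bottom] in pixels, round what is visible of it).
- ctrl.regions_of(camera, thing): "mask" (480x640 bool, what is visible of it) and "bbox" ([left, top, right, bottom] in pixels, round what is visible of it).
- ctrl.mark_of(camera, thing): "position" ([column, row] in pixels: a listed point, or the origin of a listed thing).
The state is a dict: "clock": time; "qpos": joint angles; "dq": joint speeds; "joint_efforts": joint torques, N m; "tcp_pos": TCP position; "tool_rot": TCP orientation; "ft_force": force on the tool from outside, world axes, zero at the start; "ft_torque": the same for the moment, N m; "gripper_width": finger opening in m.
Only numpy, scipy, OpenCV 4.12 (cv2) and the standard library are available. Lean on these libraries where they do the work, as an engineer would, in place of code of your own. Each camera call takes 0.05 s, during which the arm holds its last target.

## Working session

There is one attempt and no reset: what is moved stays moved. The work goes in short steps, Python scripts to look and compute and a tool call to move; the robot and the scene stay as the last step left them, time stands still between calls to the robot, and variables do not carry over. Pictures are saved under pics/ and viewed, and the job is handed in when it is done.

Besides the shell and the picture viewer there is one more tool, called in YAML: its name, and indented under it one key for each argument. drive_tool: Moves the arm, as the interface text tells. Its arguments: {"type":"object","properties":{"deltas":{"type":"array","items":{"type":"number"}},"newtons":{"type":"number"}},"required":["deltas"]}

```bash
ls; mkdir -p pics; cat > h.py <<'E'
import numpy as np, cv2
from plant import ctrl
def ray(n,uv):
    c=ctrl.camera_info(n); f=240/np.tan(np.radians(c["vertical_fov"])/2)
    K=np.array([[f,0,c["cx"]],[0,f,c["cy"]],[0,0,1.]])
    d=np.array([c["k1"],0,0,0,0.]); uv=np.asarray(uv,float).reshape(-1,1,2)
    s=cv2.undistortPoints(uv,K,d).reshape(-1,2)
    return s,np.array(c["R"]),np.array(c["t"])
def cloud(n,uv,dep):
    s,R,t=ray(n,uv); X=np.c_[s,np.ones(len(s))]*np.asarray(dep)[:,None]
    return (X-t)@R
def proj(n,P):
    c=ctrl.camera_info(n); f=240/np.tan(np.radians(c["vertical_fov"])/2)
    X=np.asarray(P)@np.array(c["R"]).T+np.array(c["t"]); s=X[:,:2]/X[:,2:]; r2=(s**2).sum(1,keepdims=True)
    return s*(1+c["k1"]*r2)*f+[c["cx"],c["cy"]]
def save(n,fn):
    im,d=ctrl.get_image(n); cv2.imwrite(fn,im[:,:,::-1]); return im,d
E
python3 - <<'E'
from h import *
for n in("side","top"):
    im,d=save(n,f"pics/{n}0.png"); np.savez(f"/tmp/{n}0",im=im,d=d)
    c=ctrl.camera_info(n);print(n,-np.array(c["R"]).T@np.array(c["t"]),np.round(c["R"],2).tolist(),c["vertical_fov"],c["k1"])
    for th in("round_basket","hook","tray","oblong_basket"):
        print(th,[(round(r["p"],2),np.round(r["bbox"])) for r in ctrl.find_in(n,th)][:3],[(round(r["p"],2),np.round(r["position"])) for r in ctrl.mark_of(n,th)][:3])
s=ctrl.get_state();print(s)
from scipy.spatial.transform import Rotation as Ro
print(Ro.from_rotvec(s["tool_rot"]).as_matrix().round(3), ctrl.grip_point_offset)
E
```

```text
pics
side [0.32026607 0.50893674 0.61351088] [[-0.93, -0.37, -0.02], [-0.26, 0.68, -0.69], [0.27, -0.63, -0.73]] 51.51748025981593 -0.07634085640646128
round_basket [(0.74, array([354.,  59., 377., 156.]))] []
hook [(0.67, array([327.,  73., 407., 180.]))] [(0.92, array([363., 158.]))]
tray [(0.63, array([296., 194., 414., 289.]))] [(0.91, array([354., 242.]))]
oblong_basket [(0.74, array([194., 294., 257., 428.]))] [(0.57, array([232., 389.]))]
top [0.38732215 0.01879286 0.82346144] [[-0.02, -1.0, 0.05], [-0.98, 0.01, -0.18], [0.18, -0.05, -0.98]] 56.82313325365269 -0.055437965963914385
round_basket [(0.85, array([428., 201., 496., 243.]))] [(0.94, array([441., 232.]))]
hook [(0.6, array([412., 188., 484., 277.]))] [(0.85, array([440., 230.]))]
tray [(0.67, array([284., 215., 369., 308.]))] [(0.88, array([327., 257.]))]
oblong_basket [(0.69, array([ 98., 208., 175., 250.]))] [(0.91, array([147., 235.])), (0.7, array([443., 230.]))]
{'clock': 0.9, 'qpos': array([-1.37731956e+00,  5.22002778e-02,  1.40071925e+00, -1.52747608e-05,
        1.68858298e+00, -7.03008111e-02]), 'dq': array([-0.0015654 ,  0.0020907 ,  0.00037538, -0.00199994, -0.00093159,
       -0.00164317]), 'joint_efforts': array([-1.49683841e-03, -3.81531072e+01, -3.60316801e+01, -8.60618934e-05,
        1.20169821e-04,  6.69585859e-06]), 'tcp_pos': array([ 0.13690397, -0.50685411,  0.23131346]), 'tool_rot': array([ 1.01265051,  1.322445  , -1.01276887]), 'ft_force': array([-0.38041128,  0.02860695,  0.04573996]), 'ft_torque': array([ 0.0171796 ,  0.07893048, -0.05981599]), 'gripper_width': 0.08553208993491165}
[[ 0.     0.965  0.261]
 [-0.     0.261 -0.965]
 [-1.    -0.     0.   ]] 0.0187
```

View pics/side0.png

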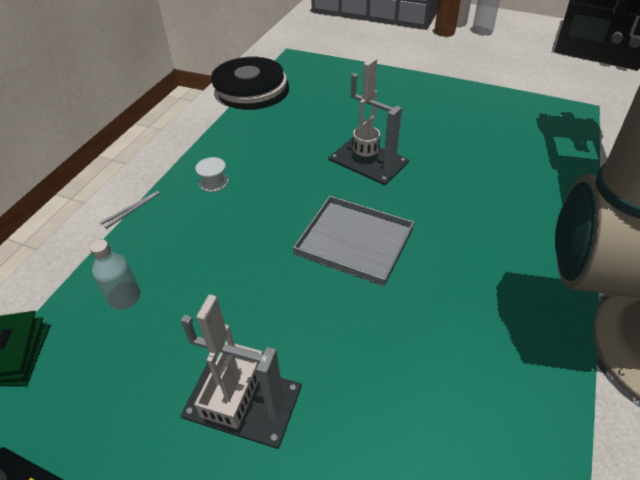

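View pics/top0.png

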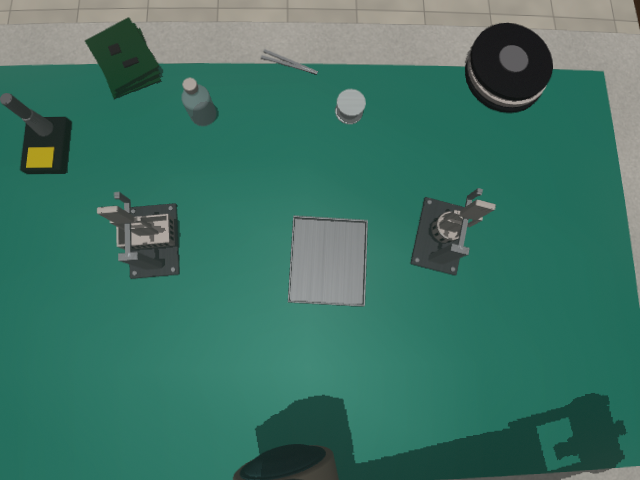

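```bash
python3 - <<'E'
from h import *
for n in("top","side"):
    im,d=ctrl.get_image(n)
    for th in("round_basket","hook","tray"):
        r=ctrl.regions_of(n,th)
        if not r: print(n,th,"none");continue
        m=r[0]["mask"]&(d>0); v,u=np.nonzero(m); P=cloud(n,np.c_[u,v],d[m])
        np.save(f"/tmp/{n}_{th}.npy",P)
        print(n,th,r[0]["p"],len(P),np.percentile(P,[1,50,99],axis=0).round(3).tolist())
        if th=="round_basket":
            q=P[P[:,2]>.195]; print(" tab top",len(q),q.mean(0).round(4)); 
            if len(q)>5:
                b=cv2.minAreaRect((q[:,:2]*1000).astype(np.float32)); print(b)
        if th=="hook":
            q=P[(P[:,2]>.12)&(P[:,2]<.145)]; print(" bar",len(q),cv2.minAreaRect((q[:,:2]*1000).astype(np.float32)))
            q=P[(P[:,2]>.155)&(P[:,2]<.19)]; print(" tip",len(q),q.mean(0).round(4),np.ptp(q,axis=0).round(4))
            q=P[(P[:,2]<.02)]; print(" base",len(q),np.median(q[:,2]),cv2.minAreaRect((q[:,:2]*1000).astype(np.float32)))
        if th=="tray":
            print(cv2.minAreaRect((P[:,:2]*1000).astype(np.float32)),np.median(P[:,2]))
E
```

```text
top round_basket 0.87 1341 [[0.519, -0.328, 0.002], [0.542, -0.253, 0.093], [0.583, -0.233, 0.213]]
 tab top 201 [ 0.5436 -0.2555  0.2081]
((544.7175903320312, -257.5661315917969), (29.52880859375, 10.711210250854492), 73.90364074707031)
top hook 0.81 2732 [[0.465, -0.298, 0.001], [0.518, -0.241, 0.009], [0.608, -0.202, 0.175]]
 bar 417 ((532.0216064453125, -251.1485137939453), (30.57145118713379, 98.76972961425781), 78.3433837890625)
 tip 67 [ 0.5742 -0.2649  0.1711] [0.0294 0.0268 0.0264]
 base 1894 0.007970665015615403 ((553.4714965820312, -270.84893798828125), (109.9030532836914, 177.8265838623047), 73.3074951171875)
top tray 0.57 1367 [[0.519, -0.335, 0.002], [0.542, -0.253, 0.091], [0.585, -0.233, 0.213]]
((567.8853759765625, -298.8537292480469), (57.92105484008789, 148.88473510742188), 30.35556411743164) 0.09118777481752528
side round_basket 0.97 1491 [[0.519, -0.281, 0.027], [0.542, -0.245, 0.087], [0.568, -0.23, 0.211]]
 tab top 141 [ 0.5438 -0.2521  0.2048]
((544.9530639648438, -255.10562133789062), (30.39398765563965, 11.160308837890625), 77.08413696289062)
side hook 0.76 2405 [[0.466, -0.29, 0.001], [0.511, -0.237, 0.008], [0.606, -0.198, 0.165]]
 bar 279 ((533.1388549804688, -246.35751342773438), (30.145315170288086, 98.13875579833984), 81.5447006225586)
 tip 54 [ 0.5752 -0.2633  0.1645] [0.0107 0.01   0.0212]
 base 1529 0.0069870204960867065 ((596.3538818359375, -327.2503356933594), (147.14598083496094, 348.49932861328125), 39.39799880981445)
side tray 0.75 6792 [[0.408, -0.112, -0.001], [0.489, -0.039, 0.002], [0.572, 0.035, 0.018]]
((493.5987854003906, -48.04339599609375), (165.2937774658203, 172.669677734375), 87.02054595947266) 0.0024033903307824752
```

```bash
python3 - <<'E'
from h import *
for n in("top","side"):
    P=np.load(f"/tmp/{n}_hook.npy"); q=P[(P[:,2]>.126)&(P[:,2]<.142)]
    for a in(-13,-15,-17):
        e=np.radians(a); ex=np.array([np.cos(e),np.sin(e)]); ey=np.array([-ex[1],ex[0]])
        o=np.array([.5445,-.2550]); s=(q[:,:2]-o)@np.c_[ex,ey]*1000
        out=[]
        for lo,hi in((-65,-48),(-45,-25),(-25,-10),(8,25),(25,40)):
            k=(s[:,0]>lo)&(s[:,0]<hi)
            if k.sum()>3: out.append((lo,int(k.sum()),np.percentile(s[k,1],[3,50,97]).round(1).tolist()))
        print(n,a,out,"x",np.percentile(s[:,0],[1,99]).round(1))
    t=P[(P[:,2]>.145)]; t=t[t[:,0]>.565]; print("tip med",np.median(t,axis=0).round(4))
    B=np.load(f"/tmp/{n}_round_basket.npy")
    for lo,hi in((.145,.215),(.19,.215)):
        b=B[(B[:,2]>lo)&(B[:,2]<hi)]; print("tab",len(b),np.median(b,axis=0).round(4),b.mean(0).round(4), cv2.minAreaRect((b[:,:2]*1000).astype(np.float32)))
    b=B[(B[:,2]>.055)&(B[:,2]<.07)]; print("cuprim",len(b),b[:,:2].min(0),b[:,:2].max(0),cv2.minEnclosingCircle((b[:,:2]*1000).astype(np.float32)))
T=np.load("/tmp/side_tray.npy"); T=T[(abs(T[:,0]-.489)<.12)&(abs(T[:,1]+.039)<.12)]
w=T[T[:,2]>.012]; print("tray rim",len(w),cv2.minAreaRect((w[:,:2]*1000).astype(np.float32)))
f=T[abs(T[:,2]-.003)<.003]; print(cv2.minAreaRect((f[:,:2]*1000).astype(np.float32)), np.percentile(f,[1,99],axis=0))
d=np.load("/tmp/top0.npz"); im,dd=d["im"],d["d"]
m=np.zeros((480,640),bool); m[205:315,280:378]=1; m&=dd>0; v,u=np.nonzero(m); P=cloud("top",np.c_[u,v],dd[m])
w=P[P[:,2]>.012]; print("top rim",len(w),cv2.minAreaRect((w[:,:2]*1000).astype(np.float32)))
E
```

```text
top -13 [(-65, 169, [-14.2, 0.8, 14.3]), (-45, 73, [-5.8, -0.6, 2.8]), (-25, 56, [-6.4, -2.0, 1.9]), (8, 15, [-5.8, -1.4, 0.3]), (25, 35, [-8.1, -3.1, -0.2])] x [-61.8  33.2]
top -15 [(-65, 169, [-16.1, -1.1, 12.3]), (-45, 73, [-6.8, -1.5, 1.5]), (-25, 55, [-6.9, -2.6, 1.3]), (8, 15, [-5.0, -0.7, 1.1]), (25, 35, [-7.2, -2.0, 0.9])] x [-61.6  33.2]
top -17 [(-65, 169, [-18.1, -3.2, 10.5]), (-45, 73, [-7.9, -3.1, 0.2]), (-25, 56, [-7.5, -3.0, 0.7]), (8, 15, [-4.2, 0.0, 1.8]), (25, 35, [-6.1, -0.9, 2.0])] x [-61.6  33.2]
tip med [ 0.5746 -0.2647  0.1708]
tab 454 [ 0.5421 -0.2538  0.1909] [ 0.5427 -0.2546  0.1876] ((544.2827758789062, -258.7544250488281), (44.908470153808594, 10.965018272399902), 75.37196350097656)
tab 232 [ 0.543  -0.255   0.2094] [ 0.5434 -0.2553  0.206 ] ((544.7051391601562, -257.55029296875), (29.526418685913086, 10.745904922485352), 74.10195922851562)
cuprim 207 [ 0.51845069 -0.27871721] [ 0.56852337 -0.23121996] ((543.9053344726562, -257.1820983886719), 26.274524688720703)
side -13 [(-65, 99, [-10.4, 6.0, 16.5]), (-45, 38, [-2.3, 2.2, 4.7]), (-25, 37, [-3.4, 1.1, 3
[... 638 characters left out ...]
2513  0.2031] [ 0.5436 -0.2519  0.2025] ((545.079833984375, -254.55282592773438), (31.528297424316406, 11.160308837890625), 77.08413696289062)
cuprim 237 [ 0.51888602 -0.28177591] [ 0.56839023 -0.22863811] ((542.2106323242188, -255.6490936279297), 27.21285629272461)
tray rim 876 ((490.22607421875, -38.162322998046875), (144.0777130126953, 160.52725219726562), 85.8818130493164)
((493.2769470214844, -46.773956298828125), (160.32785034179688, 171.66848754882812), 86.64582061767578) [[ 4.11084745e-01 -1.09655641e-01  1.24515765e-04]
 [ 5.68710953e-01  3.38948089e-02  5.33566987e-03]]
top rim 608 ((490.0953369140625, -40.61253356933594), (140.3896942138672, 160.57028198242188), 86.04332733154297)
```

drive_tool:
  deltas: [0,4,2.5,0.3,-3.1,0,4,2.5,0.3,-3.1,0,4,2.5,0.3,-3.1,0,4,2.5,0.3,-3.1,0,4,2.5,0.3,-3.1,0,4,2.5,0.3,-3.1,0,4,2.5,0.3,-3.1,0,4,2.5,0.3,-3.1,0,4,2.5,0.3,-3.1,0,4,2.5,0.3,-3.1,0,0,0,0,0]
  newtons: 20

```text
clock: 2.68
tcp_pos: [0.5479, -0.2469, 0.2617]
tool_rot: [1.425, 1.052, -1.425]
ft_force: [0.5, -0.2, 0.4]
gripper_width: 0.0855
```

```bash
cat >> h.py <<'E'
from scipy.spatial.transform import Rotation as Ro
O=np.array([.5445,-.2560]); A=np.radians(-15.5); EX=np.array([np.cos(A),np.sin(A)]); EY=np.array([-EX[1],EX[0]])
def st():
    s=ctrl.get_state(); M=Ro.from_rotvec(s["tool_rot"]).as_matrix(); p=s["tcp_pos"]
    print("t",round(s["clock"],2),"tcp",p.round(4),"jaw deg",np.degrees(np.arctan2(M[1,2],M[0,2])).round(2),"down",M[:,0].round(3),"hookxy mm",(np.array([(p[:2]-O)@EX,(p[:2]-O)@EY])*1000).round(1),"z",(p[2]*1000).round(1),"w",(s["gripper_width"]*1000).round(1),"F",s["ft_force"].round(2),"T",s["ft_torque"].round(3),"q",s["qpos"].round(2))
E
python3 -c "
from h import *
st()"
```

```text
Traceback (most recent call last):
  File "h.py", line 22, in st
    print("t",round(s["clock"],2),"tcp",p.round(4),"jaw deg",np.degrees(np.arctan2(M[1,2],M[0,2])).round(2),"down",M[:,0].round(3),"hookxy mm",(np.array([(p[:2]-O)@EX,(p[:2]-O)@EY])*1000).round(1),"z",(p[2]*1000).round(1),"w",(s["gripper_width"]*1000).round(1),"F",s["ft_force"].round(2),"T",s["ft_torque"].round(3),"q",s["qpos"].round(2))
                                                                                                                                                                                                                                  ^^^^^^^^^^^^^^^^^^^^^^^^^^^^^^^
AttributeError: 'float' object has no attribute 'round'
```

```bash
sed -i 's/(s\["gripper_width"\]\*1000).round(1)/round(s["gripper_width"]*1000,1)/' h.py
python3 -c "
from h import *
st()"
```

```text
t 2.67 tcp [ 0.5479 -0.2469  0.2617] jaw deg -107.09 down [ 0.001 -0.001 -1.   ] hookxy mm [0.8 9.7] z 261.7 w 85.5 F [ 0.49 -0.24  0.37] T [-0.079  0.     0.02 ] q [-0.48  0.26  1.11 -0.    1.77  1.38]
```

drive_tool:
  deltas: [0,-0.35,-0.9,0,1.6,0,0,0,-2,0,0,0,0,-2.5,0,0,0,0,-2.5,0,0,0,0,-2.2,0,0,0,0,-1,0,0,0,0,0,0]

```text
clock: 3.55
tcp_pos: [0.5407, -0.2599, 0.1578]
tool_rot: [1.404, 1.066, -1.407]
ft_force: [-0.2, 0.4, 0.5]
gripper_width: 0.0851
```

```bash
python3 -c "
from h import *
st(); save('side','pics/s1.png'); save('top','pics/t1.png')
a=cv2.imread('pics/s1.png')[20:220,260:460]; b=cv2.imread('pics/t1.png')[130:330,350:550]
cv2.imwrite('pics/c1.png',np.hstack([cv2.resize(a,(400,400)),cv2.resize(b,(400,400))]))"
```

```text
t 3.55 tcp [ 0.5407 -0.2599  0.1578] jaw deg -105.53 down [ 0.    -0.003 -1.   ] hookxy mm [-2.6 -4.7] z 157.8 w 85.1 F [-0.15  0.41  0.47] T [-0.025 -0.021  0.027] q [-0.51  0.29  1.28 -0.    1.57  1.33]
```

View pics/c1.png

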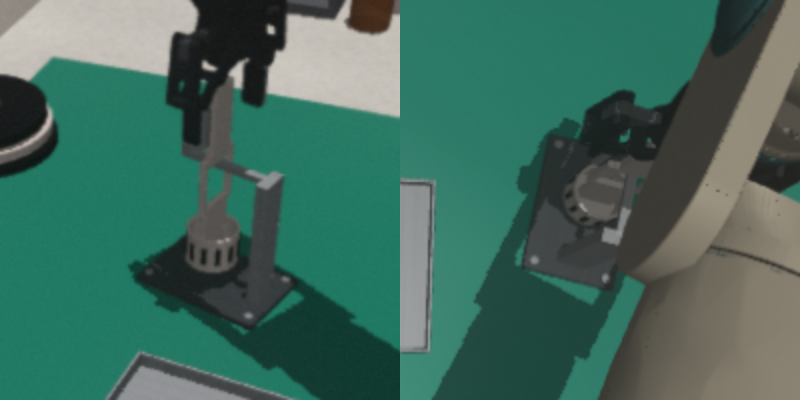

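drive_tool:
  deltas: [0,0.35,0.35,0.1,0,0,0,0,0,0,1,0,0,0,0,1,0,0,0,0,1,0,0,0,0,1,0,0,0,0,1,0,0,0,0]
  newtons: 20

```text
clock: 4.53
tcp_pos: [0.546, -0.2566, 0.1629]
tool_rot: [1.405, 1.06, -1.403]
ft_force: [-0.3, 0.9, 0.2]
gripper_width: 0.0297
```

```bash
python3 -c "
from h import *
st()"
```

```text
t 4.53 tcp [ 0.546  -0.2566  0.1629] jaw deg -105.5 down [ 0.006 -0.006 -1.   ] hookxy mm [ 1.7 -0.2] z 162.9 w 29.7 F [-0.28  0.86  0.2 ] T [ 0.005  0.006 -0.012] q [-0.5   0.29  1.27 -0.    1.57  1.34]
```

drive_tool:
  deltas: [1,0,0,0.9,0,1,0,0,0.9,0,1,-0.96,0.27,0,0,1,-0.96,0.27,0,0,1,-0.96,0.27,0,0,1,-0.96,0.27,0,0,1,-0.96,0.27,-0.1,0,1,-0.96,0.27,-0.1,0,1,0,0,0,0]

```text
clock: 5.65
tcp_pos: [0.4848, -0.2394, 0.1807]
tool_rot: [1.406, 1.056, -1.4]
ft_force: [1.3, 0.2, -0.6]
gripper_width: 0.0298
```

```bash
python3 -c "
from h import *
st(); save('side','pics/s2.png')
a=cv2.imread('pics/s2.png')[20:220,260:460]
cv2.imwrite('pics/c2.png',cv2.resize(a,(600,600)))"
```

```text
t 5.65 tcp [ 0.4848 -0.2394  0.1807] jaw deg -105.5 down [ 0.01  -0.008 -1.   ] hookxy mm [-61.9   0.1] z 180.7 w 29.8 F [ 1.29  0.21 -0.62] T [-0.194 -0.402 -0.015] q [-0.53  0.11  1.44 -0.    1.58  1.32]
```

View pics/c2.png

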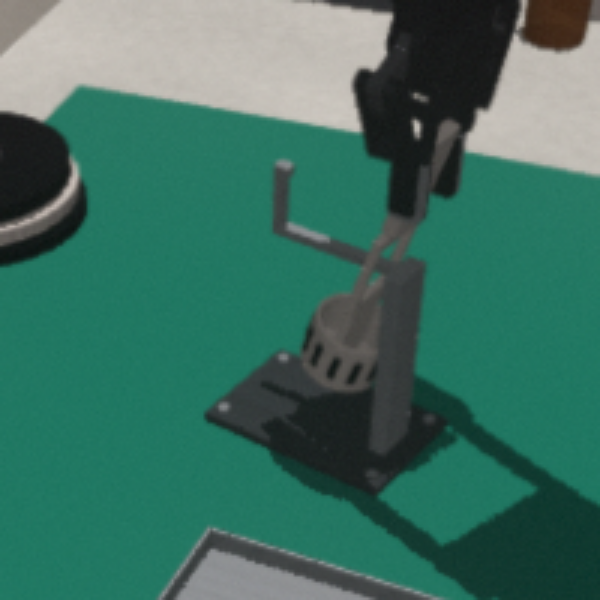

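The basket is tipping against the post (cup around pixel 350,340 in the crop), still threaded on the bar. I'll continue to about 40°.

drive_tool:
  deltas: [1,-0.83,0.23,-0.3,0,1,-0.83,0.23,-0.3,0,1,-0.83,0.23,-0.3,0,1,-0.83,0.23,-0.3,0,1,-0.83,0.23,-0.25,0,1,0,0,0,0]

```text
clock: 6.45
tcp_pos: [0.4412, -0.2272, 0.1641]
tool_rot: [1.406, 1.056, -1.399]
ft_force: [3.2, -0.5, -0.4]
gripper_width: 0.0297
```

```bash
cat >> h.py <<'E'
def look(k,box=(260,20)):
    im,d=save('side',f'pics/s{k}.png'); x,y=box
    cv2.imwrite(f'pics/c{k}.png',cv2.resize(im[y:y+200,x:x+200,::-1],(600,600)))
    r=ctrl.regions_of('side','round_basket')
    if r:
        m=r[0]["mask"]&(d>0); v,u=np.nonzero(m); P=cloud('side',np.c_[u,v],d[m]); 
        Q=np.c_[(P[:,:2]-O)@EX,(P[:,:2]-O)@EY,P[:,2]]*1000
        np.save(f'/tmp/Q{k}.npy',Q); return Q
E
python3 -c "
from h import *
st(); Q=look(3); print(len(Q),np.percentile(Q,[2,50,98],axis=0).round(1))
h=Q[(Q[:,2]>85)&(Q[:,2]<210)]
for z in range(30,220,15):
    k=(Q[:,2]>=z)&(Q[:,2]<z+15)
    if k.sum()>5: print(z,k.sum(),np.percentile(Q[k,0],[5,50,95]).round(0),np.percentile(Q[k,1],[5,50,95]).round(0))
"
```

```text
t 6.45 tcp [ 0.4412 -0.2272  0.1641] jaw deg -105.49 down [ 0.011 -0.007 -1.   ] hookxy mm [-107.2    0.2] z 164.1 w 29.7 F [ 3.16 -0.48 -0.37] T [-0.163 -0.549 -0.043] q [-0.55 -0.01  1.6  -0.    1.54  1.29]
809 [[-123.4  -22.9   60. ]
 [ -21.9   16.9   86.5]
 [   3.4   26.2  206.4]]
45 17 [-29. -23. -14.] [-18.  15.  22.]
60 192 [-35. -19.  -1.] [-22.  12.  25.]
75 247 [-40. -14.   5.] [-22.  19.  26.]
90 164 [-36. -16.  -3.] [-22.  16.  25.]
105 30 [-53. -46. -11.] [ 1. 23. 25.]
120 25 [-63. -58. -50.] [22. 24. 25.]
135 21 [-76. -71. -66.] [22. 24. 27.]
150 50 [-88. -81. -76.] [13. 16. 24.]
165 16 [-91. -89. -84.] [14. 15. 17.]
195 47 [-125. -122. -120.] [-8.  3. 14.]
```

View pics/c3.png

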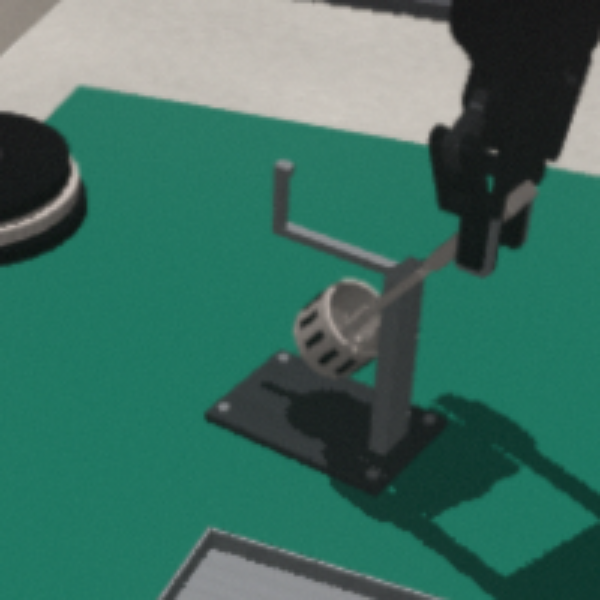

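drive_tool:
  deltas: [1,0,0,0,0,1,0.6,-0.17,0,0,1,1.0,-0.28,0,0,1,1.0,-0.28,0,0,1,1.0,-0.28,0,0,1,1.0,-0.28,0,0,1,1.0,-0.28,0,0,1,0,0,0,0]
  newtons: 50

```text
clock: 7.55
tcp_pos: [0.5006, -0.2437, 0.1628]
tool_rot: [1.404, 1.062, -1.403]
ft_force: [0.2, -0.3, -1.7]
gripper_width: 0.0291
```

```bash
cat >> h.py <<'E'
def prof(Q):
    for z in range(30,330,12):
        k=(Q[:,2]>=z)&(Q[:,2]<z+12)
        if k.sum()>5: print(z,k.sum(),np.percentile(Q[k,0],[5,50,95]).round(0),np.percentile(Q[k,1],[5,50,95]).round(0))
E
python3 -c "
from h import *
st(); prof(look(4))
"
```

```text
t 7.55 tcp [ 0.5006 -0.2437  0.1628] jaw deg -105.47 down [ 0.005 -0.005 -1.   ] hookxy mm [-45.6   0.2] z 162.8 w 29.1 F [ 0.17 -0.28 -1.67] T [0.069 0.156 0.075] q [-0.52  0.17  1.41 -0.    1.55  1.32]
42 11 [32. 36. 41.] [-15.  11.  18.]
54 137 [24. 40. 50.] [-22.   7.  25.]
66 235 [15. 39. 64.] [-22.   5.  26.]
78 180 [23. 44. 63.] [-23.  17.  27.]
90 124 [23. 45. 56.] [-21.  15.  24.]
102 25 [11. 16. 50.] [-9. 13. 26.]
114 25 [ 2.  8. 14.] [22. 24. 26.]
126 19 [-7. -3.  3.] [22. 24. 25.]
138 24 [-19. -12.  -6.] [21. 24. 26.]
150 45 [-27. -19. -16.] [13. 15. 25.]
162 17 [-30. -27. -24.] [13. 15. 16.]
198 65 [-63. -60. -57.] [-9.  4. 16.]
```

View pics/c4.png

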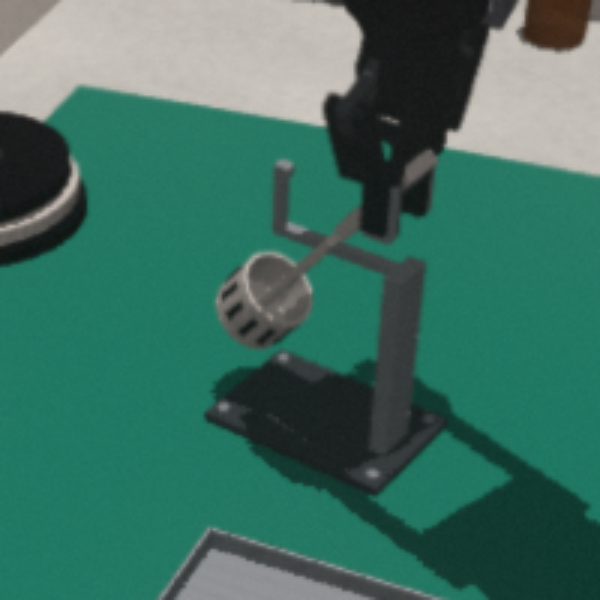

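drive_tool:
  deltas: [1,0.85,-0.24,0.1,0,1,0.85,-0.24,0.1,0,1,0.85,-0.24,0,0,1,0.75,-0.2,0,0,1,0,0,0,0]

```text
clock: 8.28
tcp_pos: [0.5353, -0.2534, 0.1653]
tool_rot: [1.405, 1.061, -1.403]
ft_force: [-0.6, 0.7, -1.5]
gripper_width: 0.0295
```

```bash
python3 -c "
from h import *
st(); prof(look(5))
"
```

```text
t 8.28 tcp [ 0.5353 -0.2534  0.1653] jaw deg -105.49 down [ 0.005 -0.005 -1.   ] hookxy mm [-9.6  0.1] z 165.3 w 29.5 F [-0.57  0.69 -1.51] T [0.058 0.168 0.026] q [-0.5   0.26  1.3  -0.    1.57  1.34]
54 84 [64. 77. 85.] [-20. -12.  22.]
66 195 [51. 73. 97.] [-22.   5.  26.]
78 195 [ 56.  79. 101.] [-22.  17.  27.]
90 139 [60. 81. 94.] [-20.  16.  26.]
102 51 [48. 84. 89.] [-14.   6.  24.]
114 20 [42. 45. 50.] [-9. 24. 26.]
126 24 [31. 35. 40.] [22. 24. 26.]
138 18 [22. 26. 31.] [22. 24. 25.]
150 30 [12. 17. 21.] [12. 16. 25.]
162 14 [ 7.  9. 14.] [13. 15. 16.]
198 61 [-27. -24. -21.] [-8.  5. 15.]
```

View pics/c5.png

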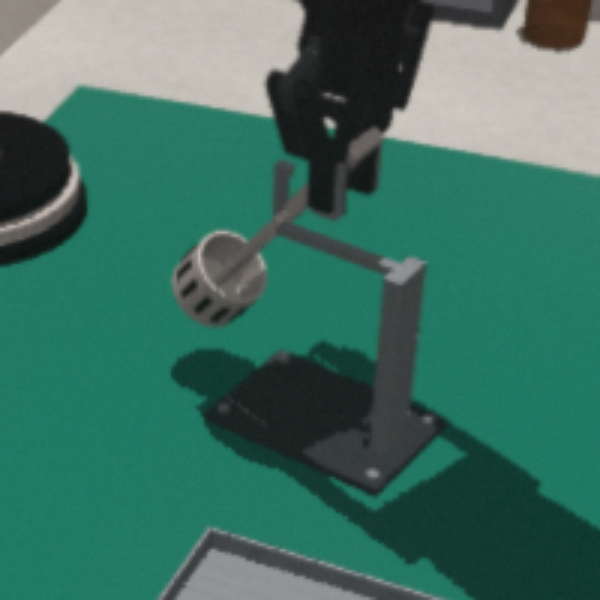

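drive_tool:
  deltas: [1,0,0,0.8,0,1,0,0,1,0,1,0,0,1,0,1,0,0,1,0,1,0,0,1,0,1,0,0,1.2,0,1,0,0,1.5,0,1,0,0,2,0,1,0,0,2,0,1,0,0,1,0,1,0,0,0,0]

```text
clock: 9.75
tcp_pos: [0.5345, -0.2533, 0.301]
tool_rot: [1.405, 1.058, -1.401]
ft_force: [-0.4, -0.5, -2.6]
gripper_width: 0.0293
```

```bash
python3 -c "
from h import *
st(); prof(look(6))
"
```

```text
t 9.75 tcp [ 0.5345 -0.2533  0.301 ] jaw deg -105.51 down [ 0.008 -0.007 -1.   ] hookxy mm [-10.4  -0. ] z 301.0 w 29.3 F [-0.35 -0.53 -2.64] T [0.121 0.156 0.005] q [-0.5   0.23  1.07 -0.    1.83  1.34]
186 60 [62. 71. 82.] [-19.  16.  24.]
198 215 [55. 73. 92.] [-23.  16.  26.]
210 302 [ 51.  72. 100.] [-23.  14.  26.]
222 204 [61. 78. 96.] [-21.  16.  26.]
234 109 [51. 81. 89.] [-18.   1.  20.]
246 83 [43. 48. 51.] [-20.  -1.  24.]
258 60 [31. 39. 44.] [-20.  21.  24.]
270 42 [24. 29. 33.] [-19.  22.  25.]
282 63 [10. 18. 23.] [ 9. 17. 25.]
294 45 [ 6. 11. 17.] [13. 15. 17.]
306 6 [ 5.  8. 10.] [14. 15. 16.]
```

View pics/c6.png

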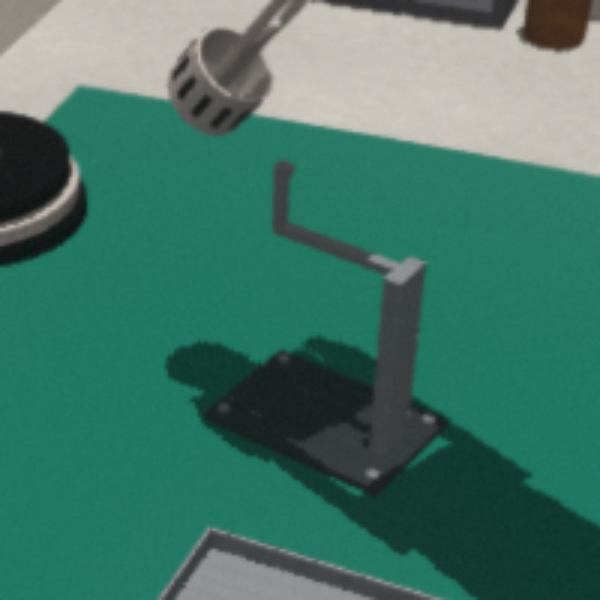

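Free of the hook, tilt still held (~40°). The tool cannot pitch, so I'll upright the basket by pressing the cup against the rear face of the post, then carry it to the tray.

drive_tool:
  deltas: [1,0,0,1.5,0,1,-1,0.27,1,0,1,-2,0.55,0,0,1,-2,0.55,0,0,1,-2,0.55,0,0,1,-2,0.55,0,0,1,-2,0.55,0,0,1,-2,0.55,0,0,1,-2,0.55,0,0,1,-1.5,0.45,0,0,1,0,0,0,0]

```text
clock: 11.22
tcp_pos: [0.3594, -0.2043, 0.3309]
tool_rot: [1.405, 1.054, -1.401]
ft_force: [0.2, -0.1, -1.2]
gripper_width: 0.0295
```

```bash
python3 -c "
from h import *
st(); prof(look(7,(300,0)))
"
```

```text
t 11.22 tcp [ 0.3594 -0.2043  0.3309] jaw deg -105.55 down [ 0.01  -0.009 -1.   ] hookxy mm [-192.2    0.4] z 330.9 w 29.5 F [ 0.22 -0.11 -1.17] T [ 0.031  0.139 -0.073] q [-0.6  -0.27  1.5  -0.    1.9   1.24]
210 15 [-115. -109. -105.] [ 8. 14. 20.]
222 144 [-121. -106.  -93.] [-22.  20.  25.]
234 356 [-129. -109.  -85.] [-23.  17.  26.]
246 330 [-124. -102.  -81.] [-23.  18.  26.]
258 215 [-120. -100.  -88.] [-22.  14.  24.]
270 66 [-134.  -99.  -93.] [-13.  12.  25.]
282 43 [-143. -138. -132.] [-14.  24.  25.]
294 41 [-154. -148. -142.] [22. 24. 26.]
306 48 [-164. -157. -152.] [19. 24. 26.]
318 73 [-174. -166. -162.] [13. 15. 24.]
```

View pics/c7.png

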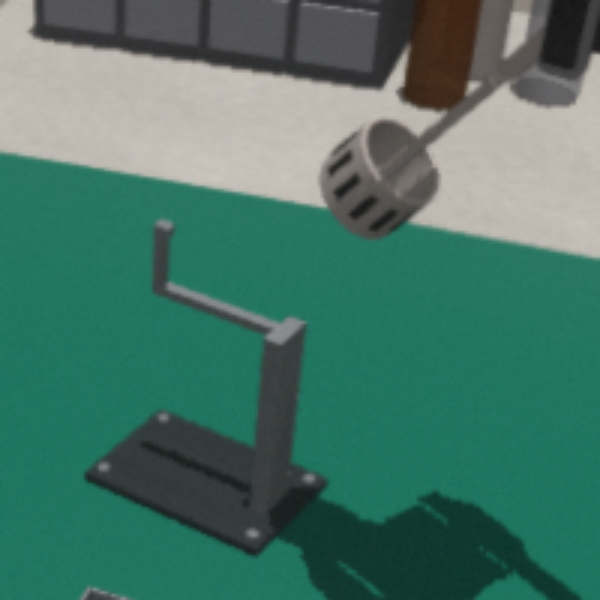

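drive_tool:
  deltas: [1,0,0,-1.5,0,1,0,0,-2,0,1,0,0,-2,0,1,0,0,-2,0,1,0,0,-2,0,1,0,0,-1.8,0,1,0,0,-0.8,0,1,0,0,0,0]

```text
clock: 12.32
tcp_pos: [0.3604, -0.2034, 0.1966]
tool_rot: [1.403, 1.067, -1.405]
ft_force: [0.8, -0.8, -1.7]
gripper_width: 0.0292
```

```bash
python3 -c "
from h import *
st(); prof(look(8,(300,0)))
"
```

```text
t 12.32 tcp [ 0.3604 -0.2034  0.1966] jaw deg -105.43 down [ 0.    -0.002 -1.   ] hookxy mm [-191.4    1.5] z 196.6 w 29.2 F [ 0.77 -0.8  -1.69] T [ 0.005  0.086 -0.01 ] q [-0.6  -0.26  1.76 -0.    1.64  1.24]
78 19 [-118. -111. -103.] [-14.  16.  22.]
90 168 [-123. -108.  -90.] [-19.  11.  28.]
102 290 [-131. -110.  -81.] [-20.  17.  28.]
114 233 [-119. -101.  -82.] [-20.  19.  28.]
126 151 [-122. -100.  -88.] [-18.  14.  24.]
138 62 [-135. -130.  -96.] [-18.   5.  27.]
150 46 [-145. -139. -133.] [-19.  24.  27.]
162 42 [-154. -148. -143.] [-19.  24.  27.]
174 39 [-165. -159. -154.] [17. 24. 27.]
186 67 [-175. -166. -161.] [-2. 16. 22.]
198 36 [-178. -175. -170.] [ 6. 16. 18.]
234 77 [-208. -205. -201.] [-10.   3.  16.]
```

View pics/c8.png

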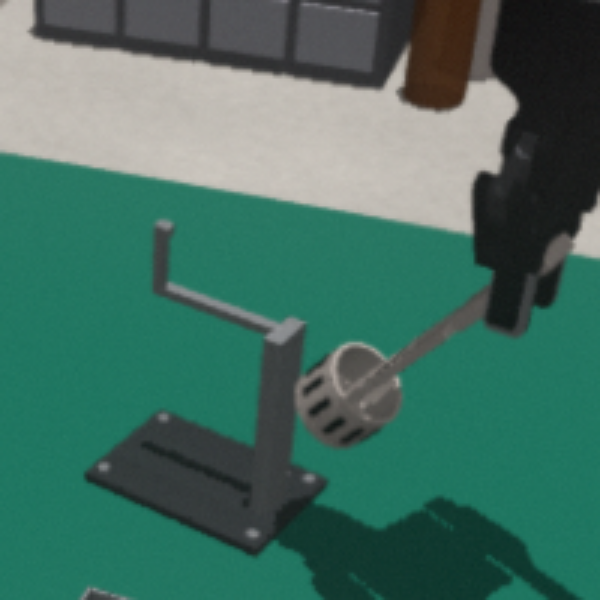

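drive_tool:
  deltas: [1,0.5,-0.2,0,0,1,0.96,-0.28,0,0,1,0.96,-0.28,0,0,1,0.96,-0.28,0,0,1,0.96,-0.28,0,0,1,0.96,-0.28,0,0,1,0.96,-0.28,0,0,1,0,0,0,0]
  newtons: 20

```text
clock: 13.42
tcp_pos: [0.424, -0.2235, 0.201]
tool_rot: [1.399, 1.073, -1.415]
ft_force: [-1.0, 0.3, -2.8]
gripper_width: 0.0295
```

```bash
python3 -c "
from h import *
st(); prof(look(9,(300,0)))
"
```

```text
t 13.43 tcp [ 0.424  -0.2235  0.201 ] jaw deg -105.52 down [-0.01  -0.002 -1.   ] hookxy mm [-124.8   -0.9] z 201.0 w 29.5 F [-1.04  0.34 -2.82] T [ 0.049  0.445 -0.018] q [-0.56 -0.06  1.57 -0.01  1.64  1.28]
66 104 [-112.  -99.  -79.] [-22.  16.  24.]
78 223 [-115.  -94.  -70.] [-22.  14.  24.]
90 269 [-117.  -96.  -70.] [-22.  10.  25.]
102 134 [-100.  -89.  -71.] [-17.  10.  24.]
114 47 [-103. -101.  -96.] [-13.   8.  18.]
126 84 [-105. -103. -100.] [-21.  -0.  24.]
138 43 [-109. -106. -102.] [-21. -17.  24.]
150 45 [-111. -108. -105.] [-21. -18.  24.]
162 36 [-114. -112. -109.] [-20.  22.  24.]
174 61 [-120. -115. -111.] [-2. 16. 24.]
186 27 [-122. -118. -113.] [10. 13. 15.]
210 6 [-129. -128. -127.] [-16. -11.  -6.]
222 22 [-132. -131. -129.] [-16.  -6.   2.]
234 40 [-136. -134. -132.] [-18.  -3.  14.]
246 34 [-137. -133. -130.] [-13.  -3.  17.]
```

View pics/c9.png

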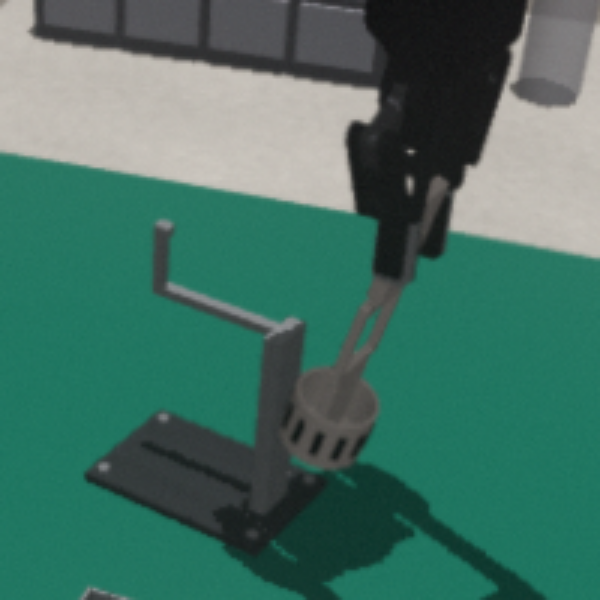

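drive_tool:
  deltas: [1,0.8,-0.2,0,0,1,0.8,-0.2,0,0,1,0.8,-0.2,0,0,1,0.8,-0.22,0,0,1,0.2,-0.05,0,0,1,0,0,0,0]

```text
clock: 14.28
tcp_pos: [0.4598, -0.2327, 0.2017]
tool_rot: [1.399, 1.073, -1.415]
ft_force: [-4.1, 1.2, 0.8]
gripper_width: 0.0293
```

```bash
python3 -c "
from h import *
st(); prof(look(10,(300,0)))
"
```

```text
t 14.28 tcp [ 0.4598 -0.2327  0.2017] jaw deg -105.53 down [-0.01  -0.003 -1.   ] hookxy mm [-87.9  -0.2] z 201.7 w 29.3 F [-4.13  1.23  0.79] T [0.235 0.963 0.009] q [-0.54  0.04  1.47 -0.01  1.64  1.31]
54 7 [-102.  -63.  -61.] [ 5.  9. 20.]
66 151 [-112.  -95.  -69.] [-13.  19.  25.]
78 232 [-112.  -91.  -66.] [-22.  14.  25.]
90 314 [-112.  -91.  -66.] [-22.   9.  25.]
102 65 [-91. -90. -87.] [-15.   5.  18.]
114 63 [-91. -90. -87.] [-14.   4.  19.]
126 99 [-91. -89. -85.] [-21.   2.  25.]
138 50 [-91. -89. -85.] [-21.   2.  25.]
150 52 [-91. -89. -85.] [-22. -17.  25.]
162 48 [-91. -90. -86.] [-21.  22.  25.]
174 84 [-93. -91. -86.] [-18.  13.  25.]
186 71 [-94. -93. -86.] [-12.   9.  16.]
198 33 [-98. -94. -93.] [-13.  -4.  20.]
210 31 [-97. -94. -93.] [-14.  -6.   8.]
222 35 [-100.  -94.  -93.] [-13.  -4.  17.]
234 24 [-95. -94. -94.] [-11.  -5.   1.]
```

View pics/c10.png

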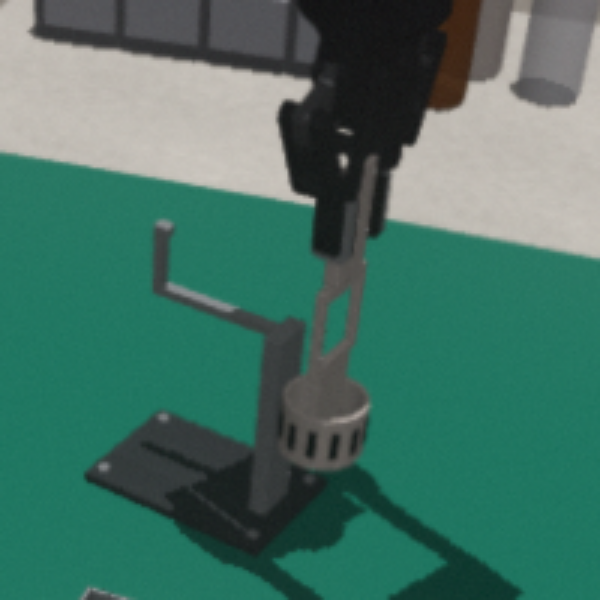

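drive_tool:
  deltas: [1,-0.9,0.25,0,0,1,-0.9,0.25,0.8,0,1,0,0,2,0,1,0,0,2,0,1,0.3,1.2,2,2,1,0.5,2,1,2,1,0.7,2.5,0,2,1,0.7,2.5,0,2,1,0.7,2.5,0,2,1,0.7,2.5,0,1.5,1,0.7,2.3,0,0,1,0.5,2,0,0,1,0.2,1,0,0,1,0,0,0,0,1,0,0,0,0]
  newtons: 40

```text
clock: 16.25
tcp_pos: [0.4885, -0.0373, 0.2931]
tool_rot: [1.26, 1.158, -1.248]
ft_force: [0.8, -0.7, -0.7]
gripper_width: 0.0292
```

```bash
python3 -c "
from h import *
import h
h.O=np.array([.490,-.0395]); h.A=np.radians(-4); h.EX=np.array([np.cos(h.A),np.sin(h.A)]); h.EY=np.array([-h.EX[1],h.EX[0]])
st(); Q=look(11,(250,60)); prof(Q); print(np.sort(Q[:,2])[:40:5])
"
```

```text
t 16.25 tcp [ 0.4885 -0.0373  0.2931] jaw deg -93.77 down [ 0.018 -0.009 -1.   ] hookxy mm [-1.7  2.1] z 293.1 w 29.2 F [ 0.81 -0.72 -0.66] T [0.087 0.042 0.039] q [-0.15 -0.07  1.4  -0.01  1.79  1.49]
150 92 [-21.  -7.  20.] [ 5. 22. 27.]
162 303 [-22.  -2.  23.] [-21.  20.  27.]
174 411 [-23.  -1.  24.] [-21.  13.  27.]
186 399 [-22.  -1.  25.] [-20.  12.  27.]
198 79 [-2. -1.  3.] [-10.  11.  20.]
210 94 [-2. -2.  2.] [-15.   6.  25.]
222 117 [-3. -0.  3.] [-18.   2.  26.]
234 77 [-3. -1.  2.] [-18. -14.  27.]
246 83 [-4. -2.  2.] [-19.  22.  27.]
258 90 [-5. -4.  1.] [-19.  18.  27.]
270 116 [-7. -4.  1.] [-10.  16.  26.]
282 46 [-8. -6.  0.] [-5. 16. 18.]
294 17 [-9. -8. -7.] [-9. -6. -2.]
306 24 [-9. -7. -7.] [-9. -5.  1.]
318 25 [-8. -8. -7.] [-10.  -5.  -1.]
[ -1.27074956 156.20836368 157.18550948 157.47457068 157.77706626
 158.15878494 158.56745179 158.85182562]
```

View pics/c11.png

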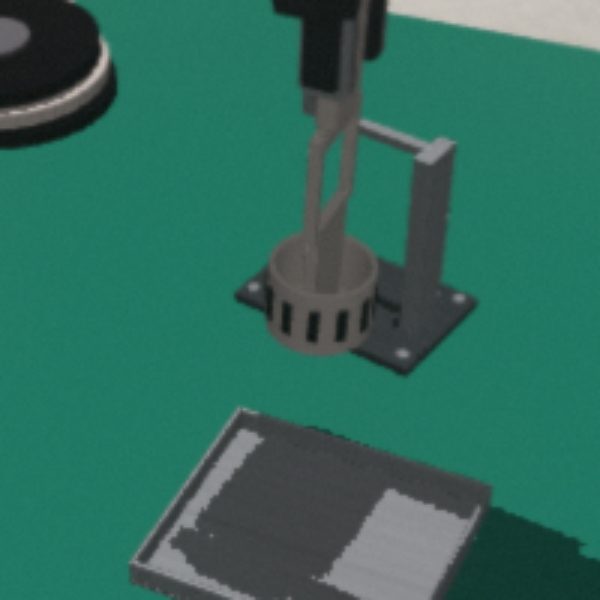

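drive_tool:
  deltas: [1,0,0,-1.5,0,1,0,0,-2,0,1,0,0,-2,0,1,0,0,-2,0,1,0,0,-2,0,1,0,0,-2,0,1,0,0,-1.5,0,1,0,0,-0.5,0,1,0,0,0,0]

```text
clock: 17.48
tcp_pos: [0.4854, -0.0396, 0.1457]
tool_rot: [1.26, 1.161, -1.256]
ft_force: [-0.8, -0.4, -2.1]
gripper_width: 0.0293
```

```bash
python3 -c "
from h import *
import h
h.O=np.array([.490,-.0395]); h.A=np.radians(-4); h.EX=np.array([np.cos(h.A),np.sin(h.A)]); h.EY=np.array([-h.EX[1],h.EX[0]])
st()"
```

```text
t 17.48 tcp [ 0.4854 -0.0396  0.1457] jaw deg -94.03 down [ 0.011 -0.008 -1.   ] hookxy mm [-4.5 -0.4] z 145.7 w 29.3 F [-0.75 -0.36 -2.11] T [-0.024 -0.013  0.063] q [-0.15 -0.02  1.65 -0.01  1.5   1.49]
```

Grip lowered for compliance, then the last millimetres slowly.

drive_tool:
  deltas: [1,0,0,-0.2,0,1,0,0,-0.2,0,1,0,0,-0.1,0,1,0,0,-0.1,0,1,0,0,0,0]
  newtons: 20

```text
clock: 18.1
tcp_pos: [0.4865, -0.0398, 0.1414]
tool_rot: [1.261, 1.158, -1.254]
ft_force: [-0.3, -0.0, -1.8]
gripper_width: 0.0294
```

```bash
python3 -c "
from h import *
import h
h.O=np.array([.490,-.0395]); h.A=np.radians(-4); h.EX=np.array([np.cos(h.A),np.sin(h.A)]); h.EY=np.array([-h.EX[1],h.EX[0]])
st(); Q=look(12,(250,100)); prof(Q); print(np.sort(Q[:,2])[:60:6])
"
```

```text
t 18.1 tcp [ 0.4865 -0.0398  0.1414] jaw deg -94.03 down [ 0.014 -0.009 -1.   ] hookxy mm [-3.4 -0.5] z 141.4 w 29.4 F [-0.28 -0.01 -1.77] T [-0.043 -0.026 -0.003] q [-0.15 -0.02  1.65 -0.01  1.49  1.49]Traceback (most recent call last):
  File "<string>", line 5, in <module>
    st(); Q=look(12,(250,100)); prof(Q); print(np.sort(Q[:,2])[:60:6])
                                ~~~~^^^
  File "h.py", line 33, in prof
    k=(Q[:,2]>=z)&(Q[:,2]<z+12)
       ~^^^^^
TypeError: 'NoneType' object is not subscriptable
```

View pics/c12.png

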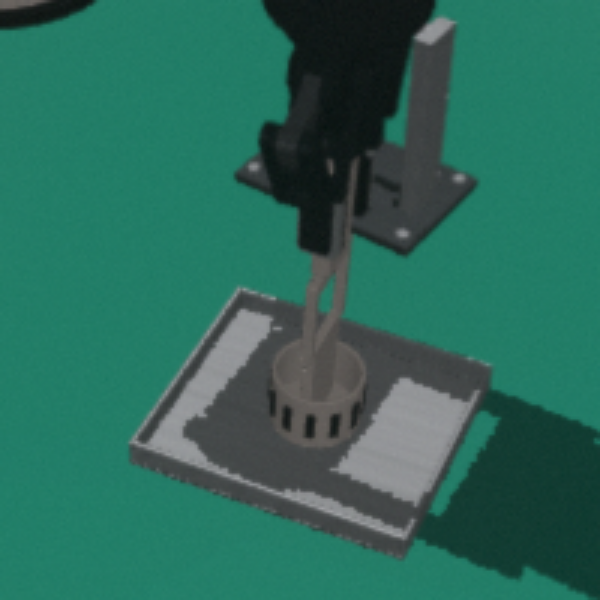

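drive_tool:
  deltas: [1,0,0,-0.15,0,1,0,0,-0.1,0,1,0,0,0,0]

```text
clock: 18.58
tcp_pos: [0.4866, -0.0398, 0.1389]
tool_rot: [1.262, 1.158, -1.253]
ft_force: [0.1, 0.3, -1.2]
gripper_width: 0.0296
```

drive_tool:
  deltas: [1,0,0,-0.1,0,1,0,0,-0.1,0,1,0,0,0,0]

```text
clock: 18.95
tcp_pos: [0.4872, -0.0398, 0.139]
tool_rot: [1.262, 1.156, -1.252]
ft_force: [0.1, 0.3, -0.3]
gripper_width: 0.029
```

drive_tool:
  deltas: [1,0,0,-0.15,0,1,0,0,-0.1,0,1,0,0,0,0]

```text
clock: 19.32
tcp_pos: [0.4879, -0.0399, 0.1389]
tool_rot: [1.263, 1.154, -1.25]
ft_force: [-2.4, 0.5, -0.4]
gripper_width: 0.0292
```

```bash
python3 -c "
from h import *
import h
h.O=np.array([.490,-.0395]); h.A=np.radians(-4); h.EX=np.array([np.cos(h.A),np.sin(h.A)]); h.EY=np.array([-h.EX[1],h.EX[0]])
Q=look(13,(250,100)); st(); 
if Q is not None: prof(Q); print(np.sort(Q[:,2])[:60:6])
"
```

```text
t 19.43 tcp [ 0.4881 -0.0399  0.1389] jaw deg -94.02 down [ 0.02 -0.01 -1.  ] hookxy mm [-1.9 -0.6] z 138.9 w 29.2 F [-1.21  0.25  2.89] T [ 0.13   0.547 -0.007] q [-0.15 -0.01  1.65 -0.01  1.48  1.49]
30 308 [-23.  -2.  24.] [-23.  10.  24.]
42 54 [-3. -2.  3.] [-16.   8.  18.]
54 53 [-3. -3.  1.] [-18.   4.  22.]
66 97 [-3. -1.  2.] [-20.  -3.  24.]
78 48 [-4. -2.  1.] [-21.  19.  24.]
90 48 [-5. -2.  1.] [-21.  21.  24.]
102 53 [-5. -4.  0.] [-21.  20.  24.]
114 74 [-7. -4.  0.] [-13.  14.  23.]
126 29 [-8. -6.  1.] [-13.  13.  15.]
138 15 [-10.  -8.  -7.] [-11.  -8.   4.]
150 17 [-9. -9. -8.] [-13.  -8.  -4.]
162 18 [-14.  -9.  -8.] [-14.  -9.  14.]
174 6 [-17. -12.  -9.] [-8.  5. 19.]
[-1.43528311 -0.63205087  0.3761677   0.81545862  1.39943422  2.05938689
  2.3192708   2.85895852  3.19786156  3.83248055]
```

View pics/c13.png

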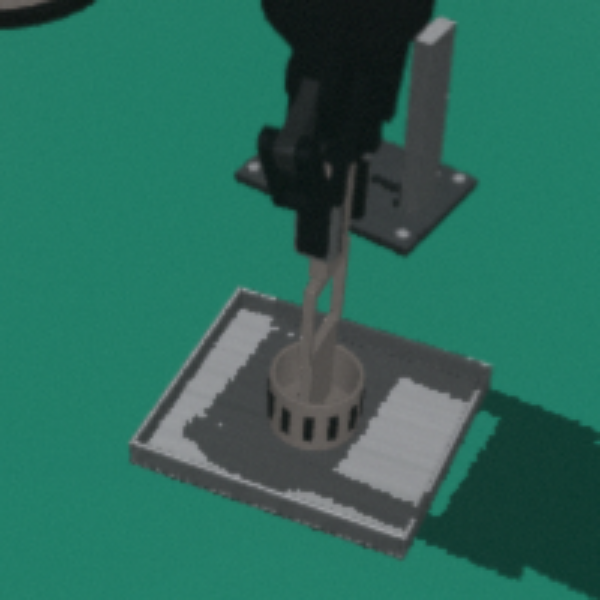

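The cup is on the tray floor (force has turned upward), near the tray centre, tilt ~2–3°. Release.

drive_tool:
  deltas: [0.8,0,0,0,0,0.5,0,0,0,0,0,0,0,0,0,0,0,0,0,0,0,0,0,0,0,0,0,0,0,0,0,0,0,0,0]

```text
clock: 20.3
tcp_pos: [0.4884, -0.04, 0.138]
tool_rot: [1.264, 1.153, -1.249]
ft_force: [-0.6, -0.3, 0.2]
gripper_width: 0.0856
```

```bash
python3 -c "
from h import *
import h
h.O=np.array([.490,-.0395]); h.A=np.radians(-4); h.EX=np.array([np.cos(h.A),np.sin(h.A)]); h.EY=np.array([-h.EX[1],h.EX[0]])
Q=look(14,(250,100)); st(); 
if Q is not None: prof(Q)
"
```

```text
t 20.4 tcp [ 0.4884 -0.04    0.1381] jaw deg -94.02 down [ 0.021 -0.01  -1.   ] hookxy mm [-1.6 -0.6] z 138.1 w 85.5 F [-0.76  0.44  0.25] T [-0.011 -0.004  0.027] q [-0.15 -0.01  1.66 -0.01  1.48  1.49]
30 280 [-21.  -0.  25.] [-22.  12.  25.]
42 62 [-0.  0.  4.] [-16.   6.  18.]
54 52 [-0.  0.  3.] [-12.   8.  22.]
66 90 [-0.  2.  4.] [-19.   1.  24.]
78 47 [-0.  2.  4.] [-22.  18.  24.]
90 41 [-0.  2.  5.] [-20.  22.  24.]
102 35 [-1.  0.  3.] [-19.  22.  24.]
114 47 [-3. -1.  3.] [-17.   7.  24.]
126 37 [-2. -2. -2.] [-12.  -1.  11.]
138 36 [-3. -2. -1.] [-11.  -1.   9.]
150 41 [-3. -2. -2.] [-13.  -2.   9.]
162 19 [-4. -2. -2.] [-9.  0. 11.]
186 6 [2. 4. 6.] [-10.  -8.  -4.]
```

View pics/c14.png

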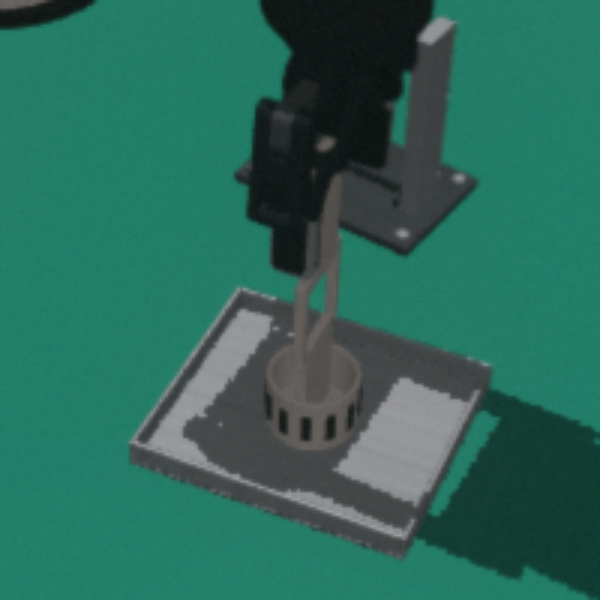

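Standing upright and free between the fingers. Retreat straight up.

drive_tool:
  deltas: [0,0,0,1,0,0,0,0,1.5,0,0,0,0,2,0,0,0,0,2,0,0,0,0,2.5,0,0,0,0,2.5,0,0,0,0,2,0,0,0,0,0,0,0,0,0,0,0]

```text
clock: 21.52
tcp_pos: [0.4884, -0.04, 0.2858]
tool_rot: [1.267, 1.146, -1.243]
ft_force: [0.8, -0.1, -0.3]
gripper_width: 0.085
```

```bash
python3 -c "
from h import *
import h
h.O=np.array([.490,-.0395]); h.A=np.radians(-4); h.EX=np.array([np.cos(h.A),np.sin(h.A)]); h.EY=np.array([-h.EX[1],h.EX[0]])
Q=look(15,(250,100)); st(); 
if Q is not None: prof(Q)
print([(r['p'],np.round(r['position'])) for r in ctrl.mark_of('side','oblong_basket')], [(r['p'],np.round(r['bbox'])) for r in ctrl.find_in('side','oblong_basket')][:1])
"
```

```text
t 21.62 tcp [ 0.4884 -0.04    0.2855] jaw deg -94.03 down [ 0.028 -0.011 -1.   ] hookxy mm [-1.6 -0.6] z 285.5 w 85.1 F [ 0.57 -0.04  0.29] T [-0.021  0.02   0.074] q [-0.15 -0.08  1.42 -0.01  1.77  1.49]
30 283 [-21.  -0.  25.] [-22.  11.  24.]
42 60 [-0.  0.  4.] [-17.   7.  18.]
54 58 [-0.  0.  3.] [-17.   4.  22.]
66 93 [0. 2. 5.] [-20.  -3.  23.]
78 53 [-0.  2.  5.] [-22.  18.  23.]
90 46 [-0.  2.  5.] [-21.  18.  24.]
102 58 [-0.  0.  5.] [-24.  20.  24.]
114 80 [-2.  0.  6.] [-14.  13.  23.]
126 74 [-2. -1.  7.] [-8. 11. 15.]
138 75 [-2. -0.  7.] [-8. 12. 14.]
150 80 [-2. -1.  6.] [-13.  10.  14.]
162 84 [-2. -1.  6.] [-11.  11.  14.]
174 128 [-2.  0.  7.] [-14.   4.  14.]
186 40 [-1.  3.  7.] [-13.  -1.  14.]
[(0.88, array([230., 392.]))] [(0.65, array([196., 295., 260., 428.]))]
```

View pics/s15.png

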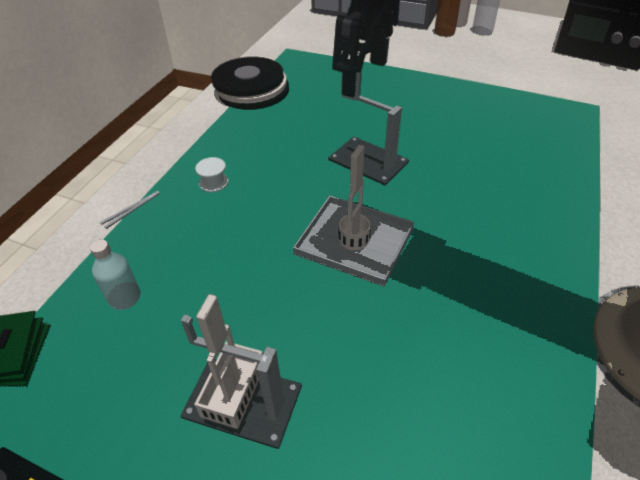

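The round basket stands upright in the middle of the tray (pixel 354,235), its hook is empty, the oblong basket hangs unmoved (around 230,390), and the gripper is clear above.

```bash
python3 -c "
from plant import ctrl
print(ctrl.finish_job())"
```

```text
the job is handed in; nothing more can be done
None
```

I took the round basket off its hook and set it down upright near the middle of the tray. I handed the job in at about 22 s of the 40 s allowed; no verdict was reported.

**How it went:**
- **Unhooking:** I gripped the tab by its side edges so the basket could pivot in the jaws, because the tool itself cannot pitch. I raised the basket about 18 mm and tipped it about 40° against the hook's post. Then I moved its hole out to the bend and lifted it up over the tip and barb.
- **Straightening:** I pressed the cup against the rear face of the empty stand's post until the basket hung upright.
- **Placing:** I carried it to the tray, lowered it until the floor pushed back with about 3 N, opened the gripper and backed straight up.

**Last checks before handing in:**
- **Position:** the basket's centre was within about 3 mm of the tray's centre on both axes.
- **Tilt:** the handle profile was vertical to within about 1–2°.
- **Height:** its tab top was at about 0.19 m, as expected for a basket standing on the tray floor.
- **Oblong basket:** it is still on its hook; the detector's marks for it moved only 2–3 pixels, which is its noise.
- **Gripper:** it was open and about 95 mm above the basket, touching nothing.

**Checks that were weak or missing:**
- I did not measure the held-and-clear distance directly. Over the tray the basket was about 0.22 m from the hook, measured centre to centre.
- The detector once failed to find the round basket just before it touched the tray floor. I relied on the picture and the force reading there.

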